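# Complete the order box, put the rest away and close up

### The arm

A 6-joint arm with a two-finger parallel gripper is mounted at the origin on the work surface. World frame = base frame: x ahead of the robot, y to its left, z up, the work surface at z = 0. Lengths are in mm, angles in rad, forces in N, time in s.
With the tool pointing down it reaches from about 300 to 775 mm from the base axis. Payload 14.6 kg.
Tool frame: the origin (TCP) lies at the very end of the fingers, on their centre line; the grasp point (between the pads) lies 19 mm behind it; z points along the fingers, y is the line along which they close (so a half turn about z gives the same grasp; the last joint's range is limited). The gripper opens to 94 mm and grips with 3 to 60 N. Pads are 16 mm wide; open, the fingers measure 119 mm over their backs; the gripper's body (75 mm by 177 mm) begins 78 mm behind the grasp point.
Start: joints at [1.044, 0.3, 1.521, -0, 1.321, -0.067], TCP at [244.069, 492.869, 173.946] pointing down, gripper open.
Joint ranges: [-3.03, 3.03], [-0.79, 2.21], [0.23, 2.52], [-1.04, 4.18], [0, 3.07], [-2.55, 2.55]. Speed limits (rad/s): [2.22, 2.22, 2.57, 3.14, 3.14, 3.14].

### API

Orientations are given as [roll, pitch, yaw] about the fixed x, y, z axes, in that order (R = Rz(yaw) Ry(pitch) Rx(roll)).
In Python, from cell import manip gives the robot as it stands.
- The arm moves only by the tool servo_tool, never from a script. Its argument "rows" is a list of rows, each a list of 7 numbers: the turn, a rotation vector about the world's x, y, z in degrees, then the shift along the world's x, y, z in mm, then the closure, from 0 (fully open) to 1 (shut). In form: [[rx, ry, rz, dx, dy, dz, fingers], ...]. A call has 1 to 20 rows; each row shifts and turns the commanded pose from where the row before left it; what a row does not reach is not made up. A row lasts 1/8 s, in which the tool goes at most 62.5 mm and 10.7 degrees, less where a joint would pass 70% of its speed; a pose out of reach is approached as far as the arm can. A call with a gripper value outside its range is refused whole. The fingers move at their own pace and stop on an object; "grip_force" is the grip in N (left out, the last holds). Time passes only in rows, so rows that do not move let the fingers close. It gives the time, the measured TCP pose, the force, the opening and the grip force at its end, in the units of the state.
- manip.read_state(): the state, without advancing time (a new reading comes with each control period).
- manip.camera(name): name is "side" or "top"; returns the picture (420x560x3 uint8, red, green, blue); there is no depth.
- manip.camera_info(name): a dict with "fx", "fy", "cx", "cy" (pixels), "position" and "rotation" of the camera in the world. Camera axes: x right, y down, z forward; pixel columns grow to the right and rows downward; lengths in mm; the calibration is good to about 2 mm. A picture is of the moment at which its call begins. camera_info takes no time and is no camera call.
- manip.sign_off(): hands the job in; it is judged then, once.
The state is a dict: "clock": time; "joints": joint angles; "qd": joint speeds; "effort": joint torques, N m; "eef_pos": TCP position; "eef_rot": TCP orientation; "wrist_force": force on the tool from outside, world axes, zero at the start; "moment": the same for the moment, N m; "finger_gap": finger opening in mm; "finger_force": force on a finger pad.
Only numpy, scipy, OpenCV 4.12 (cv2) and the standard library are available. Lean on these libraries where they do the work, as an engineer would, in place of code of your own. Each camera call takes 0.05 s, during which the arm holds its last target. There are 200 camera calls.

### The job

One item already stands in the open order box and must stay in there: stand every item of the same kind (squat jars or slim canisters) from the mat upright in the box with it, then shut the lid fully, and only then swing the hold-down clamp all the way down onto the lid. Stand every item of the other kind upright in the open drawer and push the drawer fully home. Leave the tape roll, the carton and the scanner where they are.

Things in the scene. Friction and masses are not known exactly. Their poses are not given: they have to be found in the camera images.
- case: Order box: open grey plastic box, 180 (its x) x 250 (its y) x 100 mm high, walls and floor 5 mm, fixed to the bench. Origin: centre of its underside; x points away from the robot towards the lid's hinge, z up. At the start one item, a jar or a canister, already stands in it.
- lid (a joint): Angle of the order box's flat lid (180 x 250 x 8 mm), hinged along the box's far (+x) rim: 0 = lying shut on the rim, about 1.7 = standing open. The stiff hinge stays where it is left. A 24 mm knob, 24 mm high, stands on its outer face 30 mm from the free edge and 85 mm to the box's +y side.
- lid_hinge (a point): Middle of the lid's hinge line, 100 mm above the bench; its axes turn with the lid (y along the hinge; when shut, x points away from the free edge).
- lid_edge (a point): Middle of the lid's free edge, on the outer (upper when shut) face; 180 mm from the hinge.
- clamp (a joint): Angle of the hold-down clamp, a flat steel bar 68 x 22 x 8 mm hinged at the middle of the box's near (-x) wall: 0 = lying down flat over the shut lid, pointing to the hinge of the lid; about 1.8 = upright, leaning back to the robot. It stays where it is left.
- clamp_hinge (a point): Pivot of the clamp, 8 mm outside the box's near wall and 111.5 mm above the bench.
- clamp_tip (a point): Free end of the clamp bar, 68 mm from its pivot.
- drawer_unit: Low wooden drawer unit, 280 mm deep, 280 mm wide, 128 mm high, fixed. Origin: middle of the lower edge of its open front; x points into the unit, away from the robot.
- drawer (a joint): How far the drawer is pulled out (m): 0 = fully home, about 0.18 at the start, at most 0.20. It slides along the unit's x.
- drawer_floor (a point): Point on the drawer's floor, 90 mm behind the inside of its front panel, midway across; axes as the unit's (x into the unit, y across, z up). Inside, the drawer is 244 mm wide (y) with 39 mm high sides; the front panel is 15 mm thick and 120 mm above the bench at its top. Only the part in front of the unit's front is reachable from above. Floor 18 mm above the bench.
- drawer_handle (a point): Middle of the bar handle on the drawer's front, 100 mm long across, 92 mm above the bench, standing 35 mm off the front panel.
- jar0: Upright squat round jar with a broad black cap, 58 mm diameter, 60 mm high, 0.14 kg. Origin: centre of its underside, z up through the cap. Stands in the order box or on the mat.
- jar1: Upright squat round jar with a broad black cap, 58 mm diameter, 60 mm high, 0.14 kg. Origin: centre of its underside, z up through the cap. On the grey mat at the start. May be absent (None).
- jar2: Upright squat round jar with a broad black cap, 58 mm diameter, 60 mm high, 0.14 kg. Origin: centre of its underside, z up through the cap. On the grey mat at the start. May be absent (None).
- can0: Upright slim round canister with a black cap, 44 mm diameter, 84 mm high, 0.12 kg. Origin: centre of its underside, z up through the cap. Stands in the order box or on the mat.
- can1: Upright slim round canister with a black cap, 44 mm diameter, 84 mm high, 0.12 kg. Origin: centre of its underside, z up through the cap. On the grey mat at the start. May be absent (None).
- can2: Upright slim round canister with a black cap, 44 mm diameter, 84 mm high, 0.12 kg. Origin: centre of its underside, z up through the cap. On the grey mat at the start. May be absent (None).
- can3: Upright slim round canister with a black cap, 44 mm diameter, 84 mm high, 0.12 kg. Origin: centre of its underside, z up through the cap. On the grey mat at the start. May be absent (None).
- tape_roll: Bystander: cardboard tape core lying flat, 84 mm diameter, 48 mm high. Origin: centre of its underside.
- carton: Bystander: closed carton, 110 x 150 x 90 mm. Origin: centre of its underside.
- scanner: Bystander: hand scanner lying flat, about 165 x 70 x 35 mm. Origin: underside.

How it is judged (in metres and radians):
On the way, in this order (a step that is already met when the one before it is completed fails the run):
1. all items of the kind found in the order box stand upright in it (((distance of jar0 from where it was at the start of the episode below 0.12 m and (x of jar0 in the frame of case between -0.09 and 0.09 m and y of jar0 in the frame of case between -0.125 and 0.125 m and z of jar0 in the frame of case between -0.005 and 0.02 m and angle between jar0's own z axis and vertical below 0.2 rad) and (x of jar1 in the frame of case between -0.09 and 0.09 m and y of jar1 in the frame of case between -0.125 and 0.125 m and z of jar1 in the frame of case between -0.005 and 0.02 m and angle between jar1's own z axis and vertical below 0.2 rad) and (x of jar2 in the frame of case between -0.09 and 0.09 m and y of jar2 in the frame of case between -0.125 and 0.125 m and z of jar2 in the frame of case between -0.005 and 0.02 m and angle between jar2's own z axis and vertical below 0.2 rad)) or (distance of can0 from where it was at the start of the episode below 0.12 m and (x of can0 in the frame of case between -0.09 and 0.09 m and y of can0 in the frame of case between -0.125 and 0.125 m and z of can0 in the frame of case between -0.005 and 0.02 m and angle between can0's own z axis and vertical below 0.2 rad) and (x of can1 in the frame of case between -0.09 and 0.09 m and y of can1 in the frame of case between -0.125 and 0.125 m and z of can1 in the frame of case between -0.005 and 0.02 m and angle between can1's own z axis and vertical below 0.2 rad) and (x of can2 in the frame of case between -0.09 and 0.09 m and y of can2 in the frame of case between -0.125 and 0.125 m and z of can2 in the frame of case between -0.005 and 0.02 m and angle between can2's own z axis and vertical below 0.2 rad) and (x of can3 in the frame of case between -0.09 and 0.09 m and y of can3 in the frame of case between -0.125 and 0.125 m and z of can3 in the frame of case between -0.005 and 0.02 m and angle between can3's own z axis and vertical below 0.2 rad)))), for 0.2 s.
2. the lid is shut (value of joint lid below 0.06 rad), for 0.2 s.
3. the clamp is down on the shut lid (value of joint lid below 0.06 rad and value of joint clamp below 0.1 rad), for 0.2 s.
At the end, for the whole second after the job is handed in: Items of the kind first in the box: upright (0.2 rad) in it, the first one moved under 120 mm; the other kind upright in the drawer; lid below 0.06 rad, clamp below 0.1 rad, drawer within 8 mm of home, all at rest (all of step 3 and ((distance of jar0 from where it was at the start of the episode below 0.12 m and (x of jar0 in the frame of case between -0.09 and 0.09 m and y of jar0 in the frame of case between -0.125 and 0.125 m and z of jar0 in the frame of case between -0.005 and 0.02 m and angle between jar0's own z axis and vertical below 0.2 rad) and (x of jar1 in the frame of case between -0.09 and 0.09 m and y of jar1 in the frame of case between -0.125 and 0.125 m and z of jar1 in the frame of case between -0.005 and 0.02 m and angle between jar1's own z axis and vertical below 0.2 rad) and (x of jar2 in the frame of case between -0.09 and 0.09 m and y of jar2 in the frame of case between -0.125 and 0.125 m and z of jar2 in the frame of case between -0.005 and 0.02 m and angle between jar2's own z axis and vertical below 0.2 rad) and (x of can0 in the frame of drawer_floor between -0.09 and 0.16 m and y of can0 in the frame of drawer_floor between -0.13 and 0.13 m and z of can0 in the frame of drawer_floor between -0.01 and 0.015 m and angle between can0's own z axis and vertical below 0.2 rad) and (x of can1 in the frame of drawer_floor between -0.09 and 0.16 m and y of can1 in the frame of drawer_floor between -0.13 and 0.13 m and z of can1 in the frame of drawer_floor between -0.01 and 0.015 m and angle between can1's own z axis and vertical below 0.2 rad) and (x of can2 in the frame of drawer_floor between -0.09 and 0.16 m and y of can2 in the frame of drawer_floor between -0.13 and 0.13 m and z of can2 in the frame of drawer_floor between -0.01 and 0.015 m and angle between can2's own z axis and vertical below 0.2 rad) and (x of can3 in the frame of drawer_floor between -0.09 and 0.16 m and y of can3 in the frame of drawer_floor between -0.13 and 0.13 m and z of can3 in the frame of drawer_floor between -0.01 and 0.015 m and angle between can3's own z axis and vertical below 0.2 rad)) or (distance of can0 from where it was at the start of the episode below 0.12 m and (x of can0 in the frame of case between -0.09 and 0.09 m and y of can0 in the frame of case between -0.125 and 0.125 m and z of can0 in the frame of case between -0.005 and 0.02 m and angle between can0's own z axis and vertical below 0.2 rad) and (x of can1 in the frame of case between -0.09 and 0.09 m and y of can1 in the frame of case between -0.125 and 0.125 m and z of can1 in the frame of case between -0.005 and 0.02 m and angle between can1's own z axis and vertical below 0.2 rad) and (x of can2 in the frame of case between -0.09 and 0.09 m and y of can2 in the frame of case between -0.125 and 0.125 m and z of can2 in the frame of case between -0.005 and 0.02 m and angle between can2's own z axis and vertical below 0.2 rad) and (x of can3 in the frame of case between -0.09 and 0.09 m and y of can3 in the frame of case between -0.125 and 0.125 m and z of can3 in the frame of case between -0.005 and 0.02 m and angle between can3's own z axis and vertical below 0.2 rad) and (x of jar0 in the frame of drawer_floor between -0.09 and 0.16 m and y of jar0 in the frame of drawer_floor between -0.13 and 0.13 m and z of jar0 in the frame of drawer_floor between -0.01 and 0.015 m and angle between jar0's own z axis and vertical below 0.2 rad) and (x of jar1 in the frame of drawer_floor between -0.09 and 0.16 m and y of jar1 in the frame of drawer_floor between -0.13 and 0.13 m and z of jar1 in the frame of drawer_floor between -0.01 and 0.015 m and angle between jar1's own z axis and vertical below 0.2 rad) and (x of jar2 in the frame of drawer_floor between -0.09 and 0.16 m and y of jar2 in the frame of drawer_floor between -0.13 and 0.13 m and z of jar2 in the frame of drawer_floor between -0.01 and 0.015 m and angle between jar2's own z axis and vertical below 0.2 rad))) and value of joint drawer below 0.008 m and linear speed of each of jar0, jar1, jar2, can0, can1, can2, can3 below 0.03 m/s); the robot touches nothing.
It fails at once if the tape roll is moved more than 30 mm (distance of tape_roll from where it was at the start of the episode above 0.03 m).
It fails at once if the carton is moved more than 30 mm (distance of carton from where it was at the start of the episode above 0.03 m).
It fails at once if the scanner is moved more than 30 mm (distance of scanner from where it was at the start of the episode above 0.03 m).
Of jar1, jar2 only 1 to 2 are there at a start; the rules pass over those that are not, and their reading is None.
Of can1, can2, can3 only 2 to 3 are there at a start; the rules pass over those that are not, and their reading is None.
At some moment in a run one of jar1, jar2 may be knocked a few centimetres aside while the robot is not near it.
It also fails if it takes over 210 s, if anything falls off the work surface, if the arm or the gripper's body presses on something with over 40 N, if the wrist force passes 120 N, or if a joint passes its speed limit or range.

## Working session

There is one attempt and no reset: what is moved stays moved. The work goes in short steps, Python scripts to look and compute and a tool call to move; the robot and the scene stay as the last step left them, time stands still between calls to the robot, and variables do not carry over. Pictures are saved under pics/ and viewed, at most 14 in all, crops included, and the job is handed in when it is done.

Besides the shell and the picture viewer there is one more tool, called after "Call:" as name(argument=value, ...) on one line, values as JSON. servo_tool: Moves the arm, as the interface text tells. Its arguments: {"type":"object","properties":{"rows":{"type":"array","items":{"type":"array","items":{"type":"number"}}},"grip_force":{"type":"number"}},"required":["rows"]}

```bash
mkdir -p pics; cat > h.py <<'E'
import numpy as np, cv2
from cell import manip
def shot(cam,name,crop=None,scale=1):
    im=manip.camera(cam)
    o=im if crop is None else im[crop[1]:crop[3],crop[0]:crop[2]]
    cv2.imwrite('pics/'+name+'.png',cv2.cvtColor(cv2.resize(o,None,fx=scale,fy=scale,interpolation=cv2.INTER_CUBIC),cv2.COLOR_RGB2BGR)); return im
def ray(cam,u,v,z):
    i=manip.camera_info(cam); R=np.array(i['rotation']); p=np.array(i['position'])
    d=R@np.array([(u-i['cx'])/i['fx'],(v-i['cy'])/i['fy'],1]); return p+d*(z-p[2])/d[2]
def proj(cam,P):
    i=manip.camera_info(cam); R=np.array(i['rotation']); p=np.array(i['position'])
    c=R.T@(np.array(P,float)-p); return np.array([i['fx']*c[0]/c[2]+i['cx'],i['fy']*c[1]/c[2]+i['cy']])
E
python3 - <<'E'
from h import *
shot('top','t0',scale=1.42); shot('side','s0',scale=1.42)
for c in('top','side'): print(manip.camera_info(c))
print(manip.read_state())
E
```

```text
{'fx': 393.9878056437537, 'fy': 393.9878056437537, 'cx': 273.86247937158004, 'cy': 205.58651606131357, 'position': array([ 512.41475559,  -50.49206396, 1167.20424904]), 'rotation': array([-3.04188342, -0.00347905, -1.58395441])}
{'fx': 434.7590942260002, 'fy': 434.7590942260002, 'cx': 274.2040839350621, 'cy': 209.31251849673697, 'position': array([ 293.71014829, -905.81839378,  996.33021825]), 'rotation': array([-2.3494264 ,  0.01085818, -0.35411138])}
{'clock': 0.1, 'joints': array([ 1.04439027e+00,  3.00399658e-01,  1.52153926e+00,  2.84265925e-05,
        1.32066587e+00, -6.66032545e-02]), 'qd': array([-0.00034953, -0.00196693, -0.00051309,  0.00057377, -0.00102471,
        0.00039283]), 'effort': array([ 1.55575359e-03, -5.32641399e+01, -3.53286195e+01,  7.09296344e-02,
        2.35026958e-02, -3.26319264e-05]), 'eef_pos': array([243.93685122, 492.64771381, 173.44321466]), 'eef_rot': array([-3.14058459e+00, -9.48357262e-05,  2.68178275e+00]), 'wrist_force': array([-0.51127959, -0.24744897,  0.55927811]), 'moment': array([-0.00700542, -0.03853414, -0.02495063]), 'finger_force': 0.0, 'finger_gap': 94.15989517750917}
```

View pics/t0.png

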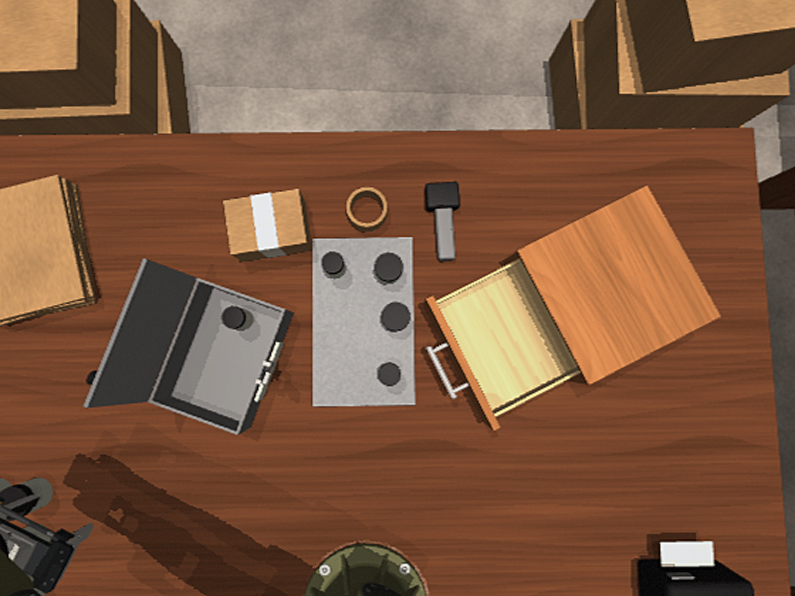

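View pics/s0.png

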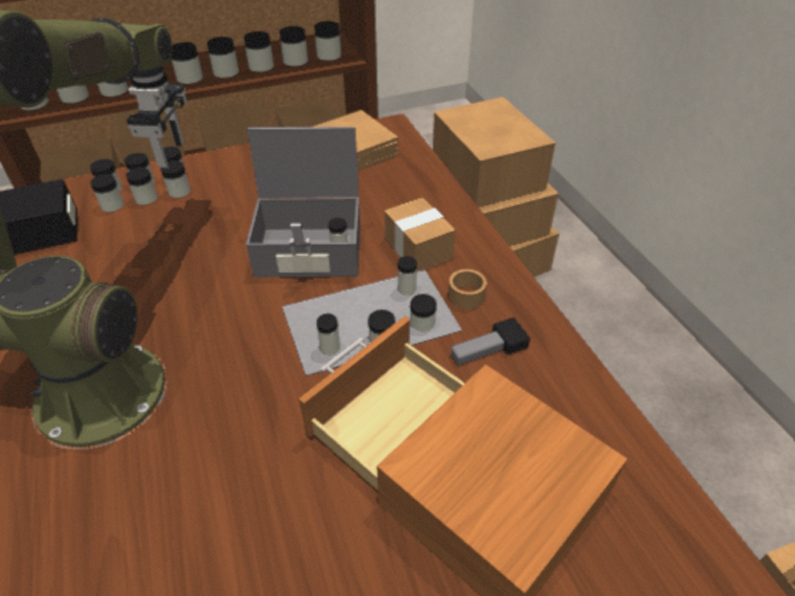

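The top view shows a small-cap canister in the box at (234,318). On the mat are canisters at (333,264) and (388,374) and jars at (388,267) and (395,317). So canisters go in the box and jars in the drawer.

```bash
cat >> h.py <<'E'
from scipy.spatial.transform import Rotation as Ro
_ci=manip.camera_info
def _info(c):
    i=dict(_ci(c)); i['rotation']=Ro.from_euler('xyz',i['rotation']).as_matrix(); return i
class M: pass
def ray(cam,u,v,z):
    i=_info(cam); p=np.array(i['position'])
    d=i['rotation']@np.array([(u-i['cx'])/i['fx'],(v-i['cy'])/i['fy'],1]); return (p+d*(z-p[2])/d[2]).round(1)
def proj(cam,P):
    i=_info(cam); c=i['rotation'].T@(np.array(P,float)-i['position'])
    return np.array([i['fx']*c[0]/c[2]+i['cx'],i['fy']*c[1]/c[2]+i['cy']])
E
python3 - <<'E'
from h import *
s=1.42
pts=dict(canA=(333,263,84),canB=(388,373,84),jarA=(389,267,60),jarB=(396,317,60),boxcan=(234,317,89),
 base=(366,590,60),bx1=(199,279,100),bx2=(151,401,100),bx3=(293,312,100),bx4=(240,433,100),knob=(93,378,230),
 d1=(431,298,120),d2=(495,429,120),h1=(430,348,92),h2=(453,396,92),u1=(518,251,128),u2=(588,383,128),tape=(367,208,48),ct1=(222,200,90),ct2=(231,258,90),ct3=(305,242,90),sc=(445,185,35),sc2=(446,259,35),mat1=(313,238,0),mat2=(415,405,0))
for k,(u,v,z) in pts.items(): print(k,ray('top',u/s,v/s,z))
sp=dict(canA=(407,264,84),canB=(327,322,84),jarA=(424,304,60),jarB=(381,322,60),boxcan=(338,225,89),clampTip=(296,226,178),h1=(325,367,92),h2=(365,342,92),d1=(409,322,120),d2=(304,403,120),b3=(358,246,100),b4=(251,246,100))
for k,(u,v,z) in sp.items(): print('s',k,ray('side',u/s,v/s,z))
E
```

```text
canA [679.   52.8  84. ]
canB [464.5 -51.9  84. ]
jarA [673.2 -56.7  60. ]
jarB [573.1 -69.2  60. ]
boxcan [575.5 243.3  89. ]
base [58.2 -5.2 60. ]
bx1 [648.7 308.5 100. ]
bx2 [419.  393.7 100. ]
bx3 [583.  127.9 100. ]
bx4 [357.8 226.  100. ]
knob [469.3 436.6 230. ]
d1 [ 604.6 -134.5  120. ]
d2 [ 361.5 -247.1  120. ]
h1 [ 511.1 -132.9   92. ]
h2 [ 420.  -174.6   92. ]
u1 [ 690.6 -299.5  128. ]
u2 [ 443.3 -419.4  128. ]
tape [797.  -13.5  48. ]
ct1 [805.9 269.9  90. ]
ct2 [690.4 250.5  90. ]
ct3 [720.1 106.7  90. ]
sc [ 847.  -175.2   35. ]
sc2 [ 691.9 -173.7   35. ]
mat1 [745.9 103.    0. ]
mat2 [ 394.9 -106.7    0. ]
s canA [678.2  49.8  84. ]
s canB [462.3 -56.9  84. ]
s jarA [675.2 -57.7  60. ]
s jarB [571.7 -74.5  60. ]
s boxcan [574.1 233.3  89. ]
s clampTip [461.5 150.6 178. ]
s h1 [ 425.1 -174.2   92. ]
s h2 [ 515.1 -141.9   92. ]
s d1 [ 604.7 -147.2  120. ]
s d2 [ 365.1 -260.4  120. ]
s b3 [590.6 129.6 100. ]
s b4 [364.1 216.8 100. ]
```

Call:
servo_tool(rows=[[0, 0, -6.12, 7, -35, 5.5, 0], [0, 0, -6.12, 7, -35, 5.5, 0], [0, 0, -6.12, 7, -35, 5.5, 0], [0, 0, -6.12, 7, -35, 5.5, 0], [0, 0, -6.12, 7, -35, 5.5, 0], [0, 0, -6.12, 7, -35, 5.5, 0], [0, 0, -6.12, 7, -35, 5.5, 0], [0, 0, -6.12, 7, -35, 5.5, 0], [0, 0, -6.12, 7, -35, 5.5, 0], [0, 0, -6.12, 7, -35, 5.5, 0], [0, 0, -6.12, 7, -35, 5.5, 0], [0, 0, -6.12, 7, -35, 5.5, 0], [0, 0, -6.12, 7, -35, 5.5, 0], [0, 0, -6.12, 7, -35, 5.5, 0], [0, 0, 0, 20, -9.5, -8, 0], [0, 0, 0, 20, -9.5, -8, 0], [0, 0, 0, 20, -9.5, -8, 0], [0, 0, 0, 20, -9.5, -8, 0], [0, 0, 0, 20, -9.5, -8, 0], [0, 0, 0, 20, -9.5, -8, 0]], grip_force=15)

```text
clock: 2.6
eef_pos: [462.6, -54.4, 202.4]
eef_rot: [-3.141, 0.0, 1.186]
wrist_force: [0.1, 0.4, 0.7]
finger_gap: 94.2
finger_force: 0.0
```

Call:
servo_tool(rows=[[0, 0, 0, 0, 0, -30, 0], [0, 0, 0, 0, 0, -30, 0], [0, 0, 0, 0, 0, -30, 0], [0, 0, 0, 0, 0, -30, 0], [0, 0, 0, 0, 0, -22, 0], [0, 0, 0, 0, 0, -10, 0], [0, 0, 0, 0, 0, 0, 1], [0, 0, 0, 0, 0, 0, 1], [0, 0, 0, 0, 0, 0, 1], [0, 0, 0, 0, 0, 0, 1], [0, 0, 0, 0, 0, 0, 1], [0, 0, 0, 0, 0, 0, 1], [0, 0, 0, 0, 0, 0, 1], [0, 0, 0, 0, 0, 0, 1], [0, 0, 0, 0, 0, 10, 1], [0, 0, 0, 0, 0, 20, 1]])

```text
clock: 4.6
eef_pos: [461.6, -54.1, 81.2]
eef_rot: [-3.14, 0.0, 1.186]
wrist_force: [0.1, -0.5, -0.7]
finger_gap: 43.3
finger_force: 15.0
```

Call:
servo_tool(rows=[[0, 0, 0, 0, 0, 30, 1], [0, 0, 0, 0, 0, 36, 1], [0, 0, 0, 0, 0, 36, 1], [0, 0, 0, 0, 0, 36, 1], [0, 0, 0, 0, 0, 36, 1], [0, 0, 0, 4, 35.6, 0, 1], [0, 0, 0, 4, 35.6, 0, 1], [0, 0, 0, 4, 35.6, 0, 1], [0, 0, 0, 4, 35.6, 0, 1], [0, 0, 0, 4, 35.6, 0, 1], [0, 0, 0, 4, 35.6, 0, 1], [0, 0, 0, 4, 35.6, 0, 1], [0, 0, 0, 4, 35.6, 0, 1], [0, 0, 0, 4, 35.6, 0, 1], [0, 0, 0, 4, 35.6, 0, 1], [0, 0, 0, 0, 0, -30, 1], [0, 0, 0, 0, 0, -30, 1], [0, 0, 0, 0, 0, -20, 1], [0, 0, 0, 0, 0, 0, 1]])

```text
clock: 6.98
eef_pos: [501.4, 301.5, 174.1]
eef_rot: [-3.14, 0.002, 1.186]
wrist_force: [0.9, -0.6, -1.5]
finger_gap: 43.4
finger_force: 15.0
```

```bash
python3 -c "
from h import *
shot('side','s1',(120,60,400,270),2.5)"
```

```text
(no output)
```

View pics/s1.png

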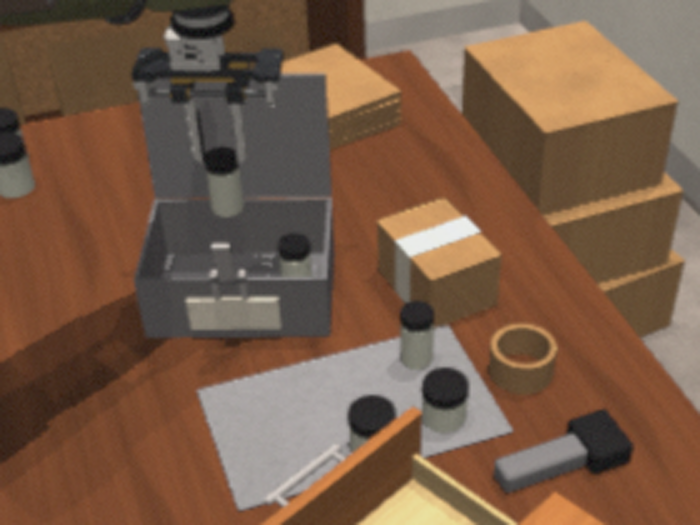

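The canister hangs upright over the box at (225,180), clear of the lid and of the canister already inside at (293,255). I'll lower it now.

Call:
servo_tool(rows=[[0, 0, 0, 0, 0, -25, 1], [0, 0, 0, 0, 0, -25, 1], [0, 0, 0, 0, 0, -25, 1], [0, 0, 0, 0, 0, -25, 1], [0, 0, 0, 0, 0, -10, 1], [0, 0, 0, 0, 0, -6, 1], [0, 0, 0, 0, 0, -2, 1], [0, 0, 0, 0, 0, 0, 1]])

```text
clock: 8.02
eef_pos: [502.4, 302.0, 57.6]
eef_rot: [3.141, -0.001, 1.186]
wrist_force: [-0.6, 0.3, -0.8]
finger_gap: 43.2
finger_force: 15.0
```

Call:
servo_tool(rows=[[0, 0, 0, 0, 0, -2, 1], [0, 0, 0, 0, 0, 0, 0], [0, 0, 0, 0, 0, 0, 0], [0, 0, 0, 0, 0, 0, 0], [0, 0, 0, 0, 0, 0, 0], [0, 0, 0, 0, 0, 0, 0], [0, 0, 0, 0, 0, 20, 0], [0, 0, 0, 0, 0, 30, 0], [0, 0, 0, 0, 0, 30, 0], [0, 0, 0, 0, 0, 30, 0], [0, 0, 0, 0, 0, 30, 0], [0, 0, 0, 0, 0, 30, 0], [0, 0, 0, 20, -36, 5, 0], [0, 0, 0, 22, -36, 5, 0], [0, 0, 0, 22, -36, 0, 0], [0, 0, 0, 22, -36, 0, 0], [0, 0, 0, 22, -36, 0, 0], [0, 0, 0, 22, -36, -10, 0], [0, 0, 0, 22, -35, -20, 0]])

```text
clock: 10.4
eef_pos: [655.0, 49.6, 205.3]
eef_rot: [3.14, -0.001, 1.186]
wrist_force: [0.7, 1.0, 0.1]
finger_gap: 94.1
finger_force: 0.0
```

```bash
python3 -c "
from h import *
shot('top','t1',(30,150,430,320),2)"
```

```text
(no output)
```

View pics/t1.png

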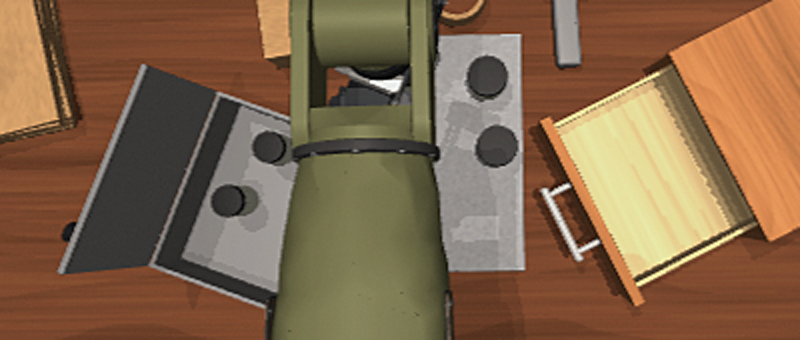

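Two canisters now stand in the box, with caps at (269,147) and (230,200) in the crop. Both jars are where they were.

Call:
servo_tool(rows=[[0, 0, 0, 23.5, 1.5, 0, 0], [0, 0, 0, 0, 0, -30, 0], [0, 0, 0, 0, 0, -30, 0], [0, 0, 0, 0, 0, -30, 0], [0, 0, 0, 0, 0, -30, 0], [0, 0, 0, 0, 0, -25, 0], [0, 0, 0, 0, 0, -10, 0], [0, 0, 0, 0, 0, 0, 1], [0, 0, 0, 0, 0, 0, 1], [0, 0, 0, 0, 0, 0, 1], [0, 0, 0, 0, 0, 0, 1], [0, 0, 0, 0, 0, 0, 1], [0, 0, 0, 0, 0, 0, 1], [0, 0, 0, 0, 0, 0, 1], [0, 0, 0, 0, 0, 0, 1], [0, 0, 0, 0, 0, 20, 1], [0, 0, 0, 0, 0, 30, 1], [0, 0, 0, 0, 0, 40, 1], [0, 0, 0, 0, 0, 40, 1], [0, 0, 0, 0, 0, 40, 1]])

```text
clock: 12.95
eef_pos: [677.3, 52.4, 222.7]
eef_rot: [3.141, -0.0, 1.186]
wrist_force: [0.6, -0.4, -1.3]
finger_gap: 43.3
finger_force: 15.0
```

Call:
servo_tool(rows=[[0, 0, 0, 0, 0, 37, 1], [0, 0, 0, -30, 24.4, 0, 1], [0, 0, 0, -30, 24.4, 0, 1], [0, 0, 0, -30, 24.4, 0, 1], [0, 0, 0, -30, 24.4, 0, 1], [0, 0, 0, -30, 24.4, 0, 1], [0, 0, 0, -30, 24.4, 0, 1], [0, 0, 0, -30, 24.4, 0, 1], [0, 0, 0, -31, 24.4, 0, 1], [0, 0, 0, 0, 0, -30, 1], [0, 0, 0, 0, 0, -30, 1], [0, 0, 0, 0, 0, -30, 1], [0, 0, 0, 0, 0, -30, 1], [0, 0, 0, 0, 0, -30, 1], [0, 0, 0, 0, 0, -30, 1], [0, 0, 0, 0, 0, -10, 1], [0, 0, 0, 0, 0, -8, 1], [0, 0, 0, 0, 0, -5, 1], [0, 0, 0, 0, 0, 0, 1]])

```text
clock: 15.32
eef_pos: [436.7, 247.7, 54.3]
eef_rot: [3.141, -0.0, 1.186]
wrist_force: [0.9, 0.3, -0.6]
finger_gap: 43.5
finger_force: 15.0
```

Call:
servo_tool(rows=[[0, 0, 0, 0, 0, 0, 0], [0, 0, 0, 0, 0, 0, 0], [0, 0, 0, 0, 0, 0, 0], [0, 0, 0, 0, 0, 0, 0], [0, 0, 0, 0, 0, 0, 0], [0, 0, 0, 0, 0, 20, 0], [0, 0, 0, 0, 0, 35, 0], [0, 0, 0, 0, 0, 35, 0], [0, 0, 0, 0, 0, 35, 0], [0, 0, 0, 0, 0, 35, 0], [0, 0, 0, 0, 0, 35, 0], [0, 0, 5.6, -10, -38, 0, 0], [0, 0, 5.6, -10, -38, 0, 0], [0, 0, 5.6, -10, -38, 0, 0], [0, 0, 5.6, -10, -38, 0, 0], [0, 0, 5.6, -10, -38, 0, 0], [0, 0, 5.6, -10, -38, 0, 0], [0, 0, 5.6, -10, -38, 0, 0], [0, 0, 5.6, -10, -38, 0, 0]])

```text
clock: 17.7
eef_pos: [356.1, -57.5, 249.1]
eef_rot: [3.141, 0.0, 1.972]
wrist_force: [0.7, -0.7, -0.9]
finger_gap: 94.4
finger_force: 0.0
```

```bash
python3 -c "
from h import *
shot('top','t2',(30,120,430,320),2)"
```

```text
(no output)
```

View pics/t2.png

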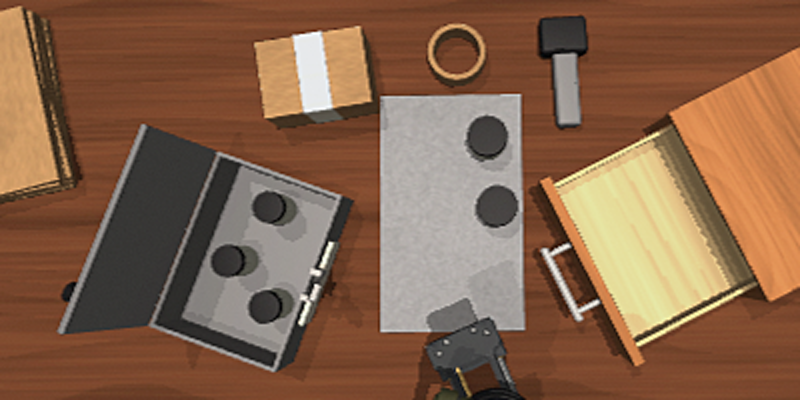

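All three canisters stand in the box, with caps at (269,207), (229,261) and (267,306). The jars at (487,137) and (496,206) haven't moved. I'll take the nearer jar first.

Call:
servo_tool(rows=[[0, 0, 0, 36, -2.2, -12, 0], [0, 0, 0, 36, -2.2, -12, 0], [0, 0, 0, 36, -2.2, -12, 0], [0, 0, 0, 36, -2.2, -12, 0], [0, 0, 0, 36, -2.2, -12, 0], [0, 0, 0, 36, -2.2, -12, 0], [0, 0, 0, 0, 0, -35, 0], [0, 0, 0, 0, 0, -35, 0], [0, 0, 0, 0, 0, -35, 0], [0, 0, 0, 0, 0, -28, 0], [0, 0, 0, 0, 0, -12, 0], [0, 0, 0, 0, 0, 0, 1], [0, 0, 0, 0, 0, 0, 1], [0, 0, 0, 0, 0, 0, 1], [0, 0, 0, 0, 0, 0, 1], [0, 0, 0, 0, 0, 0, 1], [0, 0, 0, 0, 0, 0, 1], [0, 0, 0, 0, 0, 20, 1], [0, 0, 0, 0, 0, 35, 1], [0, 0, 0, 0, 0, 35, 1]])

```text
clock: 20.25
eef_pos: [572.0, -69.6, 122.4]
eef_rot: [-3.14, -0.001, 1.968]
wrist_force: [-0.7, -1.1, -0.8]
finger_gap: 55.9
finger_force: 15.0
```

Call:
servo_tool(rows=[[0, 0, 2.7, 0, 0, 35, 1], [0, 0, 0, 0, 0, 35, 1], [0, 0, 0, 0, 0, 28, 1], [0, 0, 0, -1.4, -35.5, 0, 1], [0, 0, 0, -1.4, -35.5, 0, 1], [0, 0, 0, -1.4, -35.5, 0, 1], [0, 0, 0, -1.4, -35.5, 0, 1], [0, 0, 0, -1.4, -35.4, 0, 1], [0, 0, 0, 0, 0, -35, 1], [0, 0, 0, 0, 0, -35, 1], [0, 0, 0, 0, 0, -35, 1], [0, 0, 0, 0, 0, -35, 1], [0, 0, 0, 0, 0, -15, 1], [0, 0, 0, 0, 0, -8, 1], [0, 0, 0, 0, 0, -4, 1], [0, 0, 0, 0, 0, 0, 1]])

```text
clock: 22.25
eef_pos: [565.9, -247.1, 53.6]
eef_rot: [3.141, 0.001, 2.016]
wrist_force: [-0.3, -0.9, 0.7]
finger_gap: 0.2
finger_force: 0.0
```

```bash
python3 -c "
from h import *
im=shot('side','s2',scale=1.42)"
```

```text
(no output)
```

View pics/s2.png

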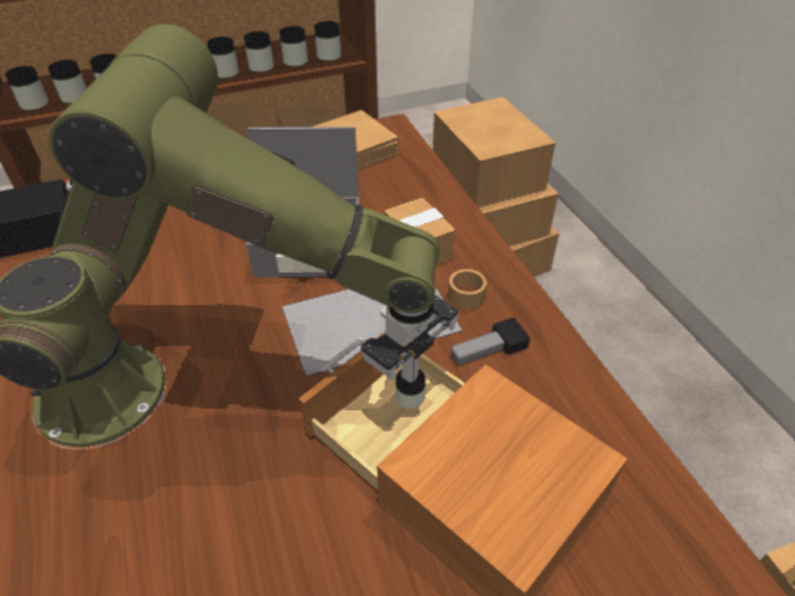

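The jar stands upright in the drawer at (410,388), but it has slipped out of the fingers. I'll lift clear and look from the top.

Call:
servo_tool(rows=[[0, 0, 0, 0, 0, 20, 1], [0, 0, 0, 0, 0, 35, 1], [0, 0, 0, 0, 0, 35, 1], [0, 0, 0, 0, 0, 35, 1], [0, 0, 0, 0, 0, 35, 0], [0, 0, 0, -30, 30, 0, 0], [0, 0, 0, -30, 30, 0, 0], [0, 0, 0, -30, 30, 0, 0], [0, 0, 0, -30, 30, 0, 0], [0, 0, 0, -30, 30, 0, 0], [0, 0, 0, -30, 30, 0, 0]])

```text
clock: 23.68
eef_pos: [384.6, -66.2, 213.6]
eef_rot: [3.14, 0.001, 2.015]
wrist_force: [-0.0, 0.1, -0.3]
finger_gap: 67.0
finger_force: 0.0
```

```bash
python3 -c "
from h import *
im=shot('top','t3',(200,120,500,320),2.6)
print(ray('side',410/1.42,380/1.42,78))"
```

```text
[ 566.9 -249.    78. ]
```

View pics/t3.png

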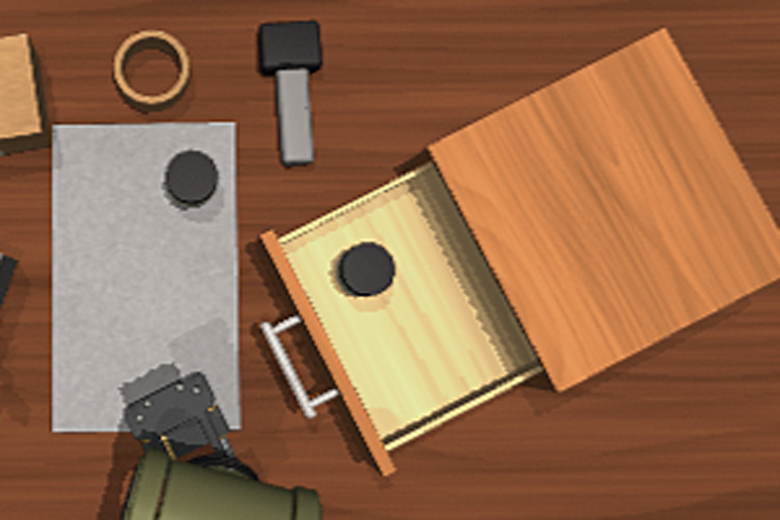

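```bash
python3 -c "
from h import *
for z in (60,78): print(ray('top',200+367/2.6,120+267/2.6,z))
print(ray('top',200+191/2.6,120+177/2.6,60), proj('side',[566,-247,53]),proj('side',[566,-247,78]))
print(manip.read_state()['finger_gap'])"
```

```text
[ 572.3 -244.5   60. ]
[ 571.4 -241.3   78. ]
[673.1 -55.3  60. ] [288.02968529 272.88545137] [288.13796242 267.13732565]
70.85897722650729
```

Call:
servo_tool(rows=[[0, 0, -2.5, 36.1, 1.2, -5, 0], [0, 0, -2.5, 36.1, 1.2, -5, 0], [0, 0, -2.5, 36.1, 1.2, -5, 0], [0, 0, -2.5, 36.1, 1.2, -5, 0], [0, 0, -2.5, 36.1, 1.2, -5, 0], [0, 0, -2.5, 36.1, 1.2, -5, 0], [0, 0, -2.5, 36.1, 1.2, -5, 0], [0, 0, -2.5, 36.1, 1.2, -5, 0], [0, 0, 0, 0, 0, -35, 0], [0, 0, 0, 0, 0, -35, 0], [0, 0, 0, 0, 0, -35, 0], [0, 0, 0, 0, 0, -30, 0], [0, 0, 0, 0, 0, -15, 0], [0, 0, 0, 0, 0, 0, 1], [0, 0, 0, 0, 0, 0, 1], [0, 0, 0, 0, 0, 0, 1], [0, 0, 0, 0, 0, 0, 1], [0, 0, 0, 0, 0, 0, 1], [0, 0, 0, 0, 0, 0, 1], [0, 0, 0, 0, 0, 0, 1]], grip_force=25)

```text
clock: 26.22
eef_pos: [674.7, -57.5, 23.7]
eef_rot: [3.141, 0.0, 1.666]
wrist_force: [-2.4, -1.2, 6.3]
finger_gap: 57.1
finger_force: 25.0
```

Call:
servo_tool(rows=[[0, 0, 0, 0, 0, 20, 1], [0, 0, 0, 0, 0, 30, 1], [0, 0, 0, 0, 0, 35, 1], [0, 0, 0, 0, 0, 35, 1], [0, 0, 0, 0, 0, 35, 1], [0, 0, 0, 0, 0, 35, 1], [0, 0, 2.5, -25, -29, 0, 1], [0, 0, 2.5, -25, -29, 0, 1], [0, 0, 2.5, -25, -29, 0, 1], [0, 0, 2.5, -25, -29, 0, 1], [0, 0, 2.5, -25, -29, 0, 1], [0, 0, 2.5, -25, -29, 0, 1], [0, 0, 2.5, -25, -29, 0, 1], [0, 0, 2.5, -25, -29, 0, 1]])

```text
clock: 27.98
eef_pos: [473.4, -290.2, 214.1]
eef_rot: [3.141, 0.001, 2.017]
wrist_force: [0.5, -0.2, -1.6]
finger_gap: 57.0
finger_force: 25.0
```

Call:
servo_tool(rows=[[0, 0, 0, 0, 0, -35, 1], [0, 0, 0, 0, 0, -35, 1], [0, 0, 0, 0, 0, -35, 1], [0, 0, 0, 0, 0, -30, 1], [0, 0, 0, 0, 0, -20, 1], [0, 0, 0, 0, 0, -10, 1], [0, 0, 0, 0, 0, -5, 1], [0, 0, 0, 0, 0, -2, 1], [0, 0, 0, 0, 0, 0, 1]])

```text
clock: 29.1
eef_pos: [474.6, -289.6, 41.5]
eef_rot: [3.141, 0.001, 2.015]
wrist_force: [0.3, -0.8, -1.5]
finger_gap: 57.0
finger_force: 25.0
```

Call:
servo_tool(rows=[[0, 0, 0, 0, 0, 0, 0], [0, 0, 0, 0, 0, 0, 0], [0, 0, 0, 0, 0, 0, 0], [0, 0, 0, 0, 0, 0, 0], [0, 0, 0, 0, 0, 0, 0], [0, 0, 0, 0, 0, 20, 0], [0, 0, 0, 0, 0, 30, 0], [0, 0, 0, 0, 0, 35, 0], [0, 0, 0, 0, 0, 35, 0], [0, 0, 0, 0, 0, 35, 1], [0, 0, 0, -12, 36, 0, 1], [0, 0, 0, -12, 36, 0, 1], [0, 0, 0, -12, 36, 0, 1], [0, 0, 0, -12, 36, 0, 1], [0, 0, 0, -12, 36, 0, 1], [0, 0, 0, -12, 36, 0, 1]])

```text
clock: 31.1
eef_pos: [401.8, -72.4, 196.0]
eef_rot: [3.141, 0.0, 2.015]
wrist_force: [0.5, 0.5, 0.5]
finger_gap: 27.4
finger_force: 0.0
```

```bash
python3 -c "
from h import *
im=shot('top','t4',(200,120,500,320),2.6)"
```

View pics/t4.png

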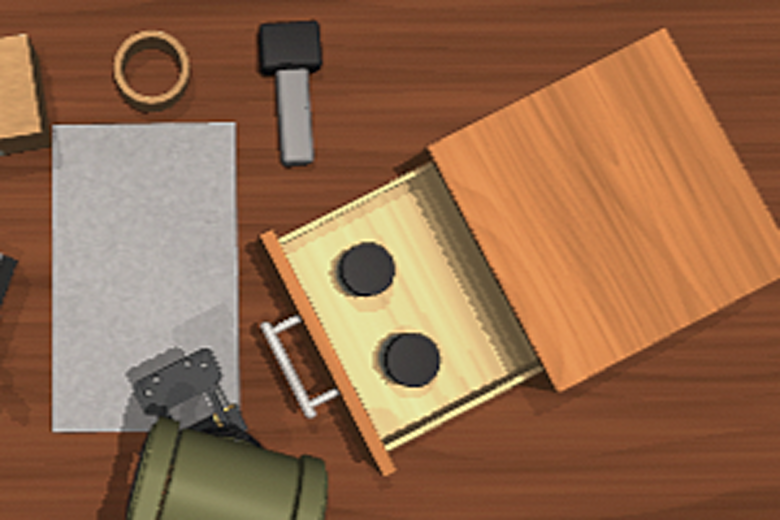

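Both jars stand in the drawer, at (367,269) and (412,360). Next I'll push the drawer home by its handle.

Call:
servo_tool(rows=[[0, 0, 0, 21, -17, 0, 1], [0, 0, 0, 21, -17, 0, 1], [0, 0, 0, 0, 0, -30, 1], [0, 0, 0, 0, 0, -30, 1], [0, 0, 0, 0, 0, -30, 1], [0, 0, 0, 0, 0, -26, 1], [0, 0, 0, 5, -10.5, 0, 1], [0, 0, 0, 5, -10.5, 0, 1], [0, 0, 0, 3, -6.3, 0, 1], [0, 0, 0, 2, -4.2, 0, 1], [0, 0, 0, 2, -4.2, 0, 1], [0, 0, 0, 2, -4.2, 0, 1], [0, 0, 0, 2, -4.2, 0, 1], [0, 0, 0, 2, -4.2, 0, 1], [0, 0, 0, 2, -4.2, 0, 1], [0, 0, 0, 2, -4.2, 0, 1]])

```text
clock: 33.15
eef_pos: [471.5, -164.4, 79.9]
eef_rot: [-3.142, -0.0, 2.015]
wrist_force: [0.9, -0.9, -0.4]
finger_gap: 0.5
finger_force: 0.0
```

Call:
servo_tool(rows=[[0, 0, 0, 3, -6.3, 0, 1], [0, 0, 0, 3.9, -8.1, 0, 1], [0, 0, 0, 3.9, -8.1, 0, 1], [0, 0, 0, 3.9, -8.1, 0, 1], [0, 0, 0, 3.9, -8.1, 0, 1], [0, 0, 0, 3.9, -8.1, 0, 1], [0, 0, 0, 3.9, -8.1, 0, 1], [0, 0, 0, 3.9, -8.1, 0, 1], [0, 0, 0, 3.9, -8.1, 0, 1], [0, 0, 0, 3.9, -8.1, 0, 1], [0, 0, 0, 3.9, -8.1, 0, 1], [0, 0, 0, 3.9, -8.1, 0, 1], [0, 0, 0, 3.9, -8.1, 0, 1], [0, 0, 0, 3, -6.3, 0, 1]])

```text
clock: 34.9
eef_pos: [524.4, -274.5, 79.9]
eef_rot: [-3.142, -0.0, 2.015]
wrist_force: [0.2, 1.4, 0.2]
finger_gap: 0.5
finger_force: 0.6
```

```bash
python3 -c "
from h import *
im=shot('side','s3',(200,160,480,420),2.2)"
```

```text
(no output)
```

View pics/s3.png

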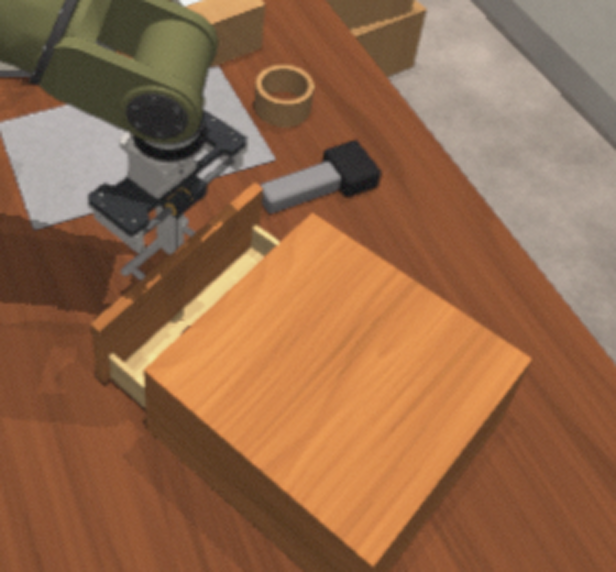

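The drawer is sliding in with about 50 mm to go. I'll finish slowly.

Call:
servo_tool(rows=[[0, 0, 0, 3, -6.3, 0, 1], [0, 0, 0, 3, -6.3, 0, 1], [0, 0, 0, 3, -6.3, 0, 1], [0, 0, 0, 3, -6.3, 0, 1], [0, 0, 0, 2, -4.2, 0, 1], [0, 0, 0, 2, -4.2, 0, 1], [0, 0, 0, 1, -2.1, 0, 1], [0, 0, 0, 1, -2.1, 0, 1], [0, 0, 0, 1, -2.1, 0, 1], [0, 0, 0, 1, -2.1, 0, 1]])

```text
clock: 36.2
eef_pos: [544.3, -316.0, 80.0]
eef_rot: [3.142, 0.0, 2.016]
wrist_force: [0.1, 1.5, -0.3]
finger_gap: 0.2
finger_force: 0.5
```

Call:
servo_tool(rows=[[0, 0, 0, 1, -2.1, 0, 1], [0, 0, 0, 1, -2.1, 0, 1], [0, 0, 0, 1, -2.1, 0, 1], [0, 0, 0, 1, -2.1, 0, 1]])

```text
clock: 36.7
eef_pos: [548.3, -324.5, 80.0]
eef_rot: [3.142, 0.0, 2.015]
wrist_force: [0.7, 1.4, 0.2]
finger_gap: 0.6
finger_force: 0.5
```

Call:
servo_tool(rows=[[0, 0, 0, 1, -2.1, 0, 1], [0, 0, 0, 1, -2.1, 0, 1], [0, 0, 0, 1, -2.1, 0, 1]])

```text
clock: 37.08
eef_pos: [551.2, -330.8, 80.0]
eef_rot: [3.142, -0.0, 2.015]
wrist_force: [1.0, 0.9, 0.4]
finger_gap: 0.4
finger_force: 0.5
```

Call:
servo_tool(rows=[[0, 0, 0, 1, -2.1, 0, 1], [0, 0, 0, 1, -2.1, 0, 1], [0, 0, 0, 1, -2.1, 0, 1]])

```text
clock: 37.45
eef_pos: [554.2, -337.0, 80.0]
eef_rot: [-3.142, -0.0, 2.015]
wrist_force: [-4.0, 10.6, 3.0]
finger_gap: 0.4
finger_force: 5.6
```

```bash
python3 -c "
from h import *
im=shot('side','s4',(200,200,440,380),2.6)"
```

```text
(no output)
```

View pics/s4.png

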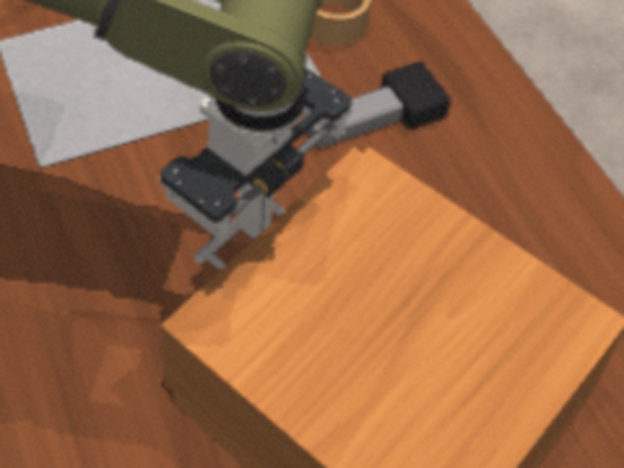

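The drawer front is flush with the unit and the force has risen, so it is home. I'll nudge it once more, retract, and go round behind the lid.

Call:
servo_tool(rows=[[0, 0, 0, 0.5, -1, 0, 1], [0, 0, 0, 0, 0, 0, 1], [0, 0, 0, -4, 9, 0, 1], [0, 0, 0, -8, 18, 0, 1], [0, 0, 0, -8, 18, 0, 1], [0, 0, 0, 0, 0, 35, 1], [0, 0, 0, 0, 0, 40, 1], [0, 0, 0, 0, 0, 40, 1], [0, 0, -4, 0, 35, 40, 1], [0, 0, -4, 0, 35, 40, 1], [0, 0, -4, 0, 35, 40, 1], [0, 0, -4, 0, 35, 15, 1], [0, 0, -4, 0, 35, 0, 1], [0, 0, -4, 0, 35, 0, 1], [0, 0, -4, 0, 35, 0, 1], [0, 0, -4, 0, 35, 0, 1], [0, 0, -4, 0, 35, 0, 1], [0, 0, -4, 0, 35, 0, 1], [0, 0, -4, 0, 35, 0, 1], [0, 0, -3.5, 0, 35, 0, 1]])

```text
clock: 40.0
eef_pos: [534.4, 128.1, 330.0]
eef_rot: [3.141, -0.0, 1.184]
wrist_force: [1.2, 0.0, 0.6]
finger_gap: 0.5
finger_force: 0.0
```

Call:
servo_tool(rows=[[0, 0, 0, 6.5, 26.9, 0, 1], [0, 0, 0, 6.5, 26.9, 0, 1], [0, 0, 0, 6.5, 26.9, 0, 1], [0, 0, 0, 6.5, 26.9, 0, 1], [0, 0, 0, 6.5, 26.9, 0, 1], [0, 0, 0, 6.5, 26.9, 0, 1], [0, 0, 0, 6.5, 26.9, 0, 1], [0, 0, 0, 6.5, 26.9, 0, 1], [0, 0, 0, 6.5, 26.9, 0, 1], [0, 0, 0, 6.5, 26.9, 0, 1], [0, 0, 0, 0, 0, 0, 1]])

```text
clock: 41.38
eef_pos: [599.5, 397.4, 328.4]
eef_rot: [-3.141, 0.001, 1.188]
wrist_force: [0.3, 0.1, -0.6]
finger_gap: 0.5
finger_force: 0.0
```

```bash
python3 -c "
from h import *
im=shot('side','s5',(120,40,400,220),2.6)"
```

```text
(no output)
```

View pics/s5.png

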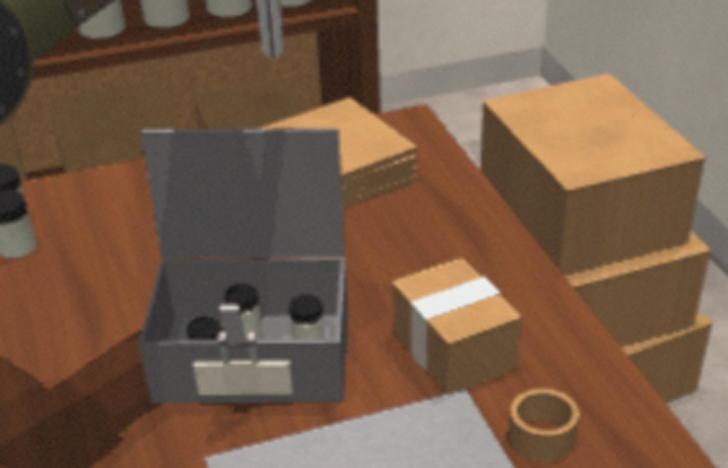

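The tool hangs above and behind the open lid, whose free edge is at row 130, and all three canisters stand in the box.

```bash
python3 -c "
from h import *
s=1.42
x=np.array([.375,.927]);y=np.array([-.927,.375]);c=np.array([502,264])
for n,p in dict(e1=ray('top',145/s,260/s,278),e2=ray('top',85/s,407/s,278),e1s=ray('side',120+340/2.6,40+130/2.6,278),e2s=ray('side',120+145/2.6,40+130/2.6,278),tip=[599.5,397.4],knob=ray('top',93/s,378/s,250)).items():
  q=np.array(p[:2])-c; print(n,p,q@x,q@y)
"
```

```text
e1 [657.8 335.7 278. ] 124.89089999999997 -117.53909999999999
e2 [426.8 422.3 278. ] 118.54410000000003 129.0729
e1s [659.7 327.2 278. ] 117.72390000000001 -122.48790000000005
e2s [430.6 416.9 278. ] 114.96329999999999 123.52529999999997
tip [599.5, 397.4] 160.22429999999997 -40.357500000000016
knob [470.2 426.2 250. ] 138.43439999999998 90.3036
```

Call:
servo_tool(rows=[[0, 0, 0, 0, 0, -25, 1], [0, 0, 0, 0, 0, -25, 1], [0, 0, 0, 0, 0, -25, 1], [0, 0, 0, 0, 0, -18, 1], [0, 0, 0, -5, -12.5, 0.7, 1], [0, 0, 0, -5, -12.5, 0.7, 1], [0, 0, 0, -5, -12.5, 0.7, 1], [0, 0, 0, -5, -12.5, 0.7, 1], [0, 0, 0, -4.5, -11.1, -0.3, 1], [0, 0, 0, -4.5, -11.1, -0.3, 1], [0, 0, 0, -4.5, -11.1, -0.3, 1]])

```text
clock: 42.8
eef_pos: [565.8, 311.7, 239.1]
eef_rot: [3.141, -0.0, 1.186]
wrist_force: [0.3, 0.6, 0.5]
finger_gap: 0.5
finger_force: 0.5
```

Call:
servo_tool(rows=[[0, 0, 0, -4.5, -11.1, -4.3, 1], [0, 0, 0, -4.5, -11.1, -4.3, 1], [0, 0, 0, -4.5, -11.1, -4.3, 1], [0, 0, 0, -4, -9.9, -6.7, 1], [0, 0, 0, -4, -9.9, -6.7, 1], [0, 0, 0, -4, -9.9, -6.7, 1], [0, 0, 0, 0, 0, 0, 1]])

```text
clock: 43.68
eef_pos: [540.3, 249.0, 205.3]
eef_rot: [-3.141, 0.001, 1.186]
wrist_force: [-0.3, 0.1, -0.7]
finger_gap: 0.3
finger_force: 0.0
```

```bash
python3 -c "
from h import *
im=shot('side','s6',(120,40,400,220),2.6)"
```

```text
(no output)
```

View pics/s6.png

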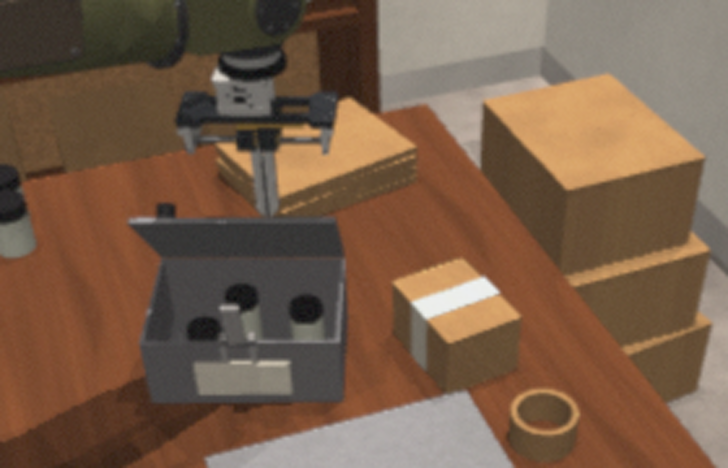

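The lid is swinging down, with its edge now at row 225 and the knob at (165,212). I'll follow through the rest of the arc and press it shut.

Call:
servo_tool(rows=[[0, 0, 0, -3.1, -7.7, -9.3, 1], [0, 0, 0, -3.1, -7.7, -9.3, 1], [0, 0, 0, -3.1, -7.7, -9.3, 1], [0, 0, 0, -2.5, -6.2, -11, 1], [0, 0, 0, -2.5, -6.2, -11, 1], [0, 0, 0, -2.5, -6.2, -11, 1], [0, 0, 0, -0.7, -1.6, -10, 1], [0, 0, 0, -0.7, -1.6, -10, 1], [0, 0, 0, -0.7, -1.6, -10, 1], [0, 0, 0, 0, 0, -3, 1], [0, 0, 0, 0, 0, 0, 1]])

```text
clock: 45.1
eef_pos: [521.8, 203.4, 111.8]
eef_rot: [-3.141, 0.0, 1.186]
wrist_force: [0.2, -1.3, 0.1]
finger_gap: 0.3
finger_force: 0.0
```

Call:
servo_tool(rows=[[0, 0, 0, 0, 0, -1.5, 1], [0, 0, 0, 0, 0, -1.5, 1], [0, 0, 0, 0, 0, -1, 1], [0, 0, 0, 0, 0, -1, 1], [0, 0, 0, 0, 0, 0, 1]])

```text
clock: 45.72
eef_pos: [521.7, 203.3, 106.9]
eef_rot: [-3.141, 0.0, 1.186]
wrist_force: [0.3, -0.8, 0.2]
finger_gap: 0.6
finger_force: 0.1
```

Call:
servo_tool(rows=[[0, 0, 0, 0, 0, -1, 1], [0, 0, 0, 0, 0, -1, 1], [0, 0, 0, 0, 0, -0.5, 1], [0, 0, 0, 0, 0, 0, 1]])

```text
clock: 46.22
eef_pos: [521.7, 203.3, 104.4]
eef_rot: [-3.142, 0.0, 1.186]
wrist_force: [-0.1, -0.1, -0.1]
finger_gap: 0.5
finger_force: 0.1
```

```bash
python3 -c "
from h import *
im=shot('side','s7',(120,40,400,220),2.6)"
```

```text
(no output)
```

View pics/s7.png

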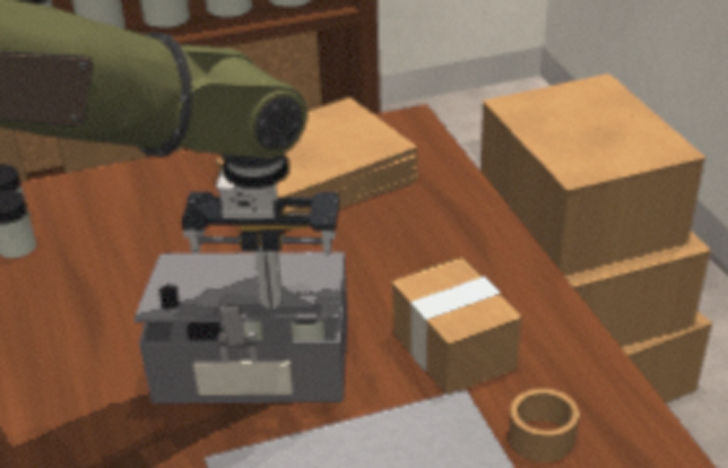

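The lid isn't shut yet: its edge is at row 318 against the rim at row 340. The fingertips effectively make contact about 20 mm above the reported TCP. That also explains the jar slipping. I'll press further down.

Call:
servo_tool(rows=[[0, 0, 0, 3.5, 8.5, 0, 1], [0, 0, 0, 0, 0, -2, 1], [0, 0, 0, 0, 0, -2, 1], [0, 0, 0, 0, 0, -2, 1], [0, 0, 0, 0, 0, -2, 1], [0, 0, 0, 0, 0, -2, 1], [0, 0, 0, 0, 0, 0, 1]])

```text
clock: 47.15
eef_pos: [525.2, 211.7, 94.3]
eef_rot: [-3.141, 0.0, 1.186]
wrist_force: [0.1, 0.4, -0.3]
finger_gap: 0.4
finger_force: 0.0
```

Call:
servo_tool(rows=[[0, 0, 0, 0, 0, -2, 1], [0, 0, 0, 0, 0, -2, 1], [0, 0, 0, 0, 0, -2, 1], [0, 0, 0, 0, 0, 0, 1]])

```text
clock: 47.65
eef_pos: [525.2, 211.8, 88.2]
eef_rot: [-3.141, 0.0, 1.186]
wrist_force: [-0.0, -0.6, 0.1]
finger_gap: 0.4
finger_force: 0.0
```

```bash
python3 -c "
from h import *
im=shot('side','s8',(160,100,300,220),5)
print(manip.read_state()['wrist_force'])"
```

```text
[-0.30935084 -0.62206478 -0.06190076]
```

View pics/s8.png

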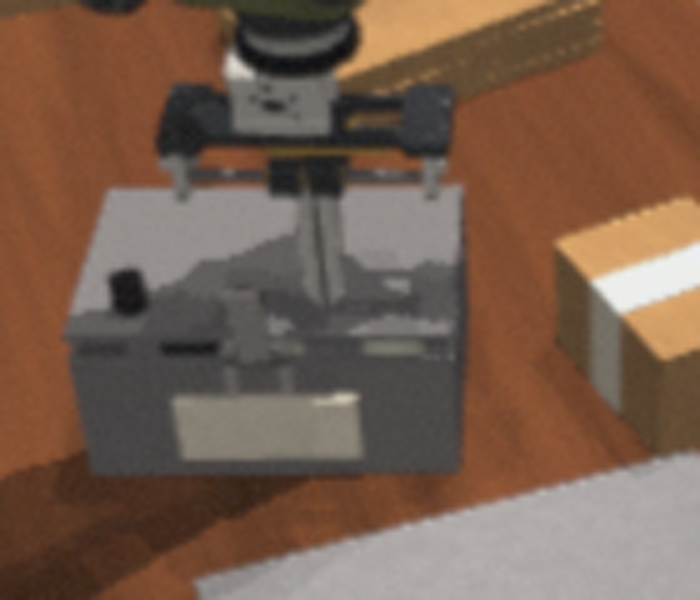

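The lid is nearly shut, with a thin gap left at row 345. That was my last picture, so from here I go by force and computed image differences.

Call:
servo_tool(rows=[[0, 0, 0, 0, 0, -1.5, 1], [0, 0, 0, 0, 0, -1.5, 1], [0, 0, 0, 0, 0, -1.5, 1], [0, 0, 0, 0, 0, 0, 1]])

```text
clock: 48.2
eef_pos: [525.2, 211.8, 83.8]
eef_rot: [-3.141, 0.0, 1.186]
wrist_force: [-1.0, 1.2, 0.3]
finger_gap: 0.4
finger_force: 0.0
```

Call:
servo_tool(rows=[[0, 0, 0, 0, 0, -1.5, 1], [0, 0, 0, 0, 0, -1.5, 1], [0, 0, 0, 0, 0, 0, 1]])

```text
clock: 48.58
eef_pos: [525.2, 211.8, 80.8]
eef_rot: [-3.141, 0.0, 1.186]
wrist_force: [-0.1, -0.5, -1.1]
finger_gap: 0.5
finger_force: 0.0
```

Call:
servo_tool(rows=[[0, 0, 0, 0, 0, -1, 1], [0, 0, 0, 0, 0, -1, 1], [0, 0, 0, 0, 0, -1, 1], [0, 0, 0, 0, 0, 0, 1]])

```text
clock: 49.08
eef_pos: [525.2, 211.8, 77.8]
eef_rot: [-3.141, 0.0, 1.186]
wrist_force: [0.0, 0.7, -0.0]
finger_gap: 0.7
finger_force: 0.0
```

```bash
python3 -c "
from h import *
im=manip.camera('side'); cv2.imwrite('pics/s9.png',im[:,:,::-1])
# vertical profiles through near wall, at full-res columns, rows 155..180
old=cv2.resize(cv2.imread('pics/s8.png'),(140,120),interpolation=cv2.INTER_AREA)
g=im.astype(float).mean(2)
for c in (180,184,198,242,247):
  print(c,'now',g[155:180,c].astype(int).tolist()); print('   old',old.astype(float).mean(2)[55:80,c-160].astype(int).tolist())
for yb in (100,60,-80,-100):
  print(yb,[proj('side',[502-.375*90-.927*yb,264-.927*90+.375*yb,z]).round(1).tolist() for z in (100,108)])
"
```

```text
180 now [145, 144, 145, 143, 146, 145, 145, 145, 138, 104, 92, 96, 96, 95, 92, 80, 73, 70, 71, 72, 70, 70, 70, 71, 70]
   old [136, 138, 143, 144, 144, 144, 130, 98, 91, 93, 94, 89, 76, 66, 53, 56, 64, 70, 70, 69, 71, 71, 70, 70, 70]
184 now [139, 106, 51, 32, 29, 32, 19, 26, 26, 27, 45, 68, 84, 94, 93, 81, 74, 70, 69, 71, 68, 71, 70, 69, 68]
   old [32, 29, 27, 28, 30, 24, 28, 42, 68, 88, 94, 90, 76, 62, 57, 58, 66, 72, 71, 69, 69, 70, 69, 69, 70]
198 now [130, 123, 102, 95, 97, 91, 89, 81, 81, 79, 83, 78, 79, 76, 74, 74, 70, 70, 70, 70, 71, 71, 70, 81, 108]
   old [96, 96, 94, 92, 86, 79, 79, 79, 79, 77, 73, 71, 67, 52, 31, 38, 59, 72, 72, 70, 68, 70, 71, 84, 111]
242 now [124, 95, 93, 91, 90, 88, 72, 73, 70, 72, 82, 107, 121, 123, 117, 78, 68, 70, 73, 74, 73, 73, 72, 74, 74]
   old [89, 92, 89, 82, 72, 70, 70, 73, 93, 116, 118, 111, 89, 96, 107, 101, 76, 72, 74, 74, 73, 74, 76, 73, 72]
247 now [96, 92, 86, 86, 88, 87, 88, 85, 85, 87, 89, 101, 133, 135, 125, 77, 66, 72, 73, 74, 73, 73, 72, 76, 75]
   old [92, 87, 85, 86, 87, 86, 87, 88, 92, 112, 131, 118, 80, 66, 70, 75, 85, 76, 74, 74, 72, 74, 76, 75, 75]
100 [[180.2, 172.2], [179.8, 170.2]]
60 [[192.5, 172.3], [192.2, 170.4]]
-80 [[235.8, 172.8], [235.7, 170.9]]
-100 [[242.0, 172.9], [241.9, 170.9]]
```

Call:
servo_tool(rows=[[0, 0, 0, 0, 0, -1, 1], [0, 0, 0, 0, 0, -1, 1], [0, 0, 0, 0, 0, 0, 1]])

```text
clock: 49.5
eef_pos: [525.4, 211.8, 77.1]
eef_rot: [3.141, -0.0, 1.186]
wrist_force: [-5.1, -1.5, 11.7]
finger_gap: 0.5
finger_force: 6.1
```

The lid is down against its stop, with force rising at z 77. I'll press briefly, then lift over and come in behind the clamp.

Call:
servo_tool(rows=[[0, 0, 0, 0, 0, -1, 1], [0, 0, 0, 0, 0, 0, 1], [0, 0, 0, 0, 0, 0, 1], [0, 0, 0, 0, 0, 20, 1], [0, 0, 0, 0, 0, 35, 1], [0, 0, 0, 0, 0, 40, 1], [0, 0, 0, 0, 0, 48, 1], [0, 0, 0, -20, -24.3, 0, 1], [0, 0, 0, -20, -24.3, 0, 1], [0, 0, 0, -20, -24.3, 0, 1], [0, 0, 0, -20.6, -24.3, 0, 1], [0, 0, 0, 0, 0, -30, 1], [0, 0, 0, 0, 0, -30, 1], [0, 0, 0, 0, 0, -28, 1], [0, 0, 0, 0, 0, 0, 1]])

```text
clock: 51.38
eef_pos: [443.8, 114.4, 128.7]
eef_rot: [-3.139, 0.002, 1.186]
wrist_force: [1.1, 0.1, -0.3]
finger_gap: 0.3
finger_force: 0.0
```

```bash
python3 -c "
from h import *
im=manip.camera('side'); cv2.imwrite('pics/s10.png',im[:,:,::-1])
g=im.astype(float).mean(2)
for c in (180,184,198,242,247): print(c,g[155:180,c].astype(int).tolist())
print(manip.read_state()['eef_pos'])
"
```

```text
180 [146, 145, 146, 143, 143, 144, 144, 144, 145, 144, 145, 145, 145, 146, 138, 112, 82, 83, 72, 71, 73, 71, 74, 73, 76]
184 [142, 123, 63, 41, 41, 38, 28, 19, 22, 33, 58, 101, 130, 143, 139, 110, 85, 91, 76, 76, 74, 74, 72, 71, 70]
198 [143, 139, 137, 138, 145, 145, 143, 145, 145, 144, 145, 145, 146, 145, 136, 101, 79, 79, 76, 73, 72, 70, 75, 93, 133]
242 [145, 146, 145, 145, 146, 145, 144, 146, 145, 145, 146, 147, 147, 146, 135, 84, 69, 71, 72, 75, 72, 73, 73, 71, 71]
247 [145, 147, 144, 146, 146, 144, 144, 143, 144, 146, 147, 147, 146, 146, 139, 81, 67, 72, 71, 71, 72, 71, 72, 75, 71]
[444.54246233 114.55564859 130.13106613]
```

Call:
servo_tool(rows=[[0, 0, 0, 4.5, 11.1, 0, 1], [0, 0, 0, 4.5, 11.1, 0, 1], [0, 0, 0, 4.5, 11.1, 0, 1], [0, 0, 0, 4.5, 11.1, 0, 1], [0, 0, 0, 3.75, 9.3, -0.5, 1], [0, 0, 0, 3.75, 9.3, -0.5, 1], [0, 0, 0, 3.6, 8.8, -4, 1], [0, 0, 0, 3.6, 8.8, -4, 1], [0, 0, 0, 3.2, 7.9, -7.5, 1], [0, 0, 0, 3.2, 7.9, -7.5, 1], [0, 0, 0, 1.5, 3.7, -6.5, 1], [0, 0, 0, 1.5, 3.7, -6.5, 1], [0, 0, 0, 0, 0, 0, 1]])

```text
clock: 53.05
eef_pos: [486.7, 218.4, 92.4]
eef_rot: [-3.141, 0.0, 1.186]
wrist_force: [-0.4, 0.1, 1.1]
finger_gap: 0.6
finger_force: 0.0
```

Now I'll press down until the force rises.

Call:
servo_tool(rows=[[0, 0, 0, 0, 0, -1.5, 1], [0, 0, 0, 0, 0, -1.5, 1], [0, 0, 0, 0, 0, -1.5, 1], [0, 0, 0, 0, 0, -1, 1], [0, 0, 0, 0, 0, 0, 1]])

```text
clock: 53.68
eef_pos: [487.0, 218.5, 88.1]
eef_rot: [3.141, -0.001, 1.186]
wrist_force: [-2.0, -0.2, 8.2]
finger_gap: 0.1
finger_force: 3.8
```

Call:
servo_tool(rows=[[0, 0, 0, 0, 0, -1.5, 1], [0, 0, 0, 0, 0, -1, 1], [0, 0, 0, 0, 0, 0, 1]])

```text
clock: 54.05
eef_pos: [487.2, 218.6, 87.6]
eef_rot: [3.14, -0.001, 1.187]
wrist_force: [-11.3, -3.5, 29.0]
finger_gap: 0.3
finger_force: 14.7
```

Call:
servo_tool(rows=[[0, 0, 0, 0, 0, 20, 1], [0, 0, 0, 0, 0, 35, 1], [0, 0, 0, 0, 0, 40, 1], [0, 0, 0, 0, 0, 40, 1], [0, 0, 0, -12, -36, 0, 1], [0, 0, 0, -12, -36, 0, 1], [0, 0, 0, -12, -36, 0, 1], [0, 0, 0, -12, -36, 0, 1], [0, 0, 0, -12, -36, 0, 1], [0, 0, 0, -12, -36, 0, 1], [0, 0, 0, -12, -36, 0, 1], [0, 0, 0, -12, -36, 0, 1], [0, 0, 0, 0, 0, 0, 1]])

```text
clock: 55.68
eef_pos: [390.2, -71.1, 220.0]
eef_rot: [3.141, 0.0, 1.183]
wrist_force: [-0.4, 1.8, 1.1]
finger_gap: 0.4
finger_force: 0.0
```

```bash
python3 -c "
from h import *
im=manip.camera('side'); cv2.imwrite('pics/s11.png',im[:,:,::-1]); t=manip.camera('top'); cv2.imwrite('pics/t11.png',t[:,:,::-1])
x=np.array([.375,.927]);y=np.array([-.927,.375]);c=np.array([502,264])
P=lambda xb,yb,z:[*(c+xb*x+yb*y),z]
for th in (0,.05,.1,.2):
  for r in (50,68):
    q=P(-98+r*np.cos(th)-4*np.sin(th),-3,111.5+r*np.sin(th)+4*np.cos(th)); print(th,r,proj('side',q).round(1),proj('top',q).round(1))
g=im.astype(float).mean(2)
print('side rows 140-180 cols 200-224 step2')
for r in range(144,180): print(r,g[r,196:228:2].astype(int).tolist())
print('lid',[g[160:175,k].astype(int).tolist() for k in (180,247)])
"
```

```text
0 50 [213.2 160.6] [171.  256.1]
0 68 [213.9 157.2] [164.7 253.6]
0.05 50 [213.1 160. ] [170.9 256.1]
0.05 68 [213.8 156.4] [164.5 253.7]
0.1 50 [213.  159.5] [170.8 256.2]
0.1 68 [213.6 155.7] [164.3 253.8]
0.2 50 [212.8 158.5] [170.7 256.4]
0.2 68 [213.3 154.3] [164.1 254. ]
side rows 140-180 cols 200-224 step2
144 [76, 106, 76, 58, 57, 62, 69, 71, 70, 71, 79, 66, 64, 59, 69, 73]
145 [86, 95, 54, 35, 33, 37, 47, 52, 48, 48, 53, 61, 61, 59, 61, 64]
146 [82, 47, 39, 36, 31, 30, 34, 33, 31, 34, 44, 61, 59, 61, 62, 64]
147 [85, 32, 28, 28, 34, 43, 41, 42, 38, 40, 44, 57, 62, 61, 63, 64]
148 [94, 36, 36, 28, 51, 82, 83, 84, 74, 71, 69, 60, 63, 59, 61, 62]
149 [95, 36, 32, 36, 76, 136, 139, 140, 122, 120, 103, 64, 60, 60, 62, 61]
150 [100, 38, 31, 49, 82, 137, 143, 141, 140, 138, 106, 61, 61, 61, 61, 63]
151 [106, 41, 34, 54, 85, 114, 121, 120, 120, 116, 91, 61, 62, 63, 61, 64]
152 [109, 43, 33, 48, 75, 81, 80, 80, 80, 79, 68, 59, 60, 63, 62, 61]
153 [106, 47, 33, 39, 72, 69, 70, 70, 73, 72, 64, 61, 62, 59, 60, 63]
154 [98, 45, 37, 38, 47, 59, 59, 60, 59, 59, 63, 60, 59, 62, 61, 71]
155 
[... 1289 characters left out ...]
, 70, 70, 72, 94, 81, 72, 82, 107, 86]
173 [108, 110, 91, 78, 84, 89, 71, 68, 68, 70, 94, 85, 70, 72, 75, 75]
174 [103, 109, 94, 79, 83, 94, 69, 69, 70, 71, 96, 83, 69, 72, 72, 72]
175 [92, 110, 101, 79, 82, 92, 70, 68, 71, 71, 93, 88, 71, 72, 72, 73]
176 [87, 111, 108, 80, 77, 93, 72, 70, 70, 69, 90, 87, 72, 73, 72, 73]
177 [85, 111, 104, 81, 80, 93, 73, 70, 70, 73, 89, 90, 77, 78, 78, 78]
178 [78, 111, 102, 92, 102, 103, 85, 84, 81, 82, 95, 98, 115, 122, 122, 121]
179 [75, 109, 103, 113, 148, 119, 111, 117, 113, 115, 116, 121, 175, 187, 185, 186]
lid [[137, 133, 124, 110, 64, 51, 62, 97, 125, 124, 110, 80, 82, 72, 72], [144, 145, 147, 146, 147, 145, 143, 142, 146, 139, 82, 67, 71, 74, 74]]
```

Call:
servo_tool(rows=[[0, 0, 0, -9, 27.6, 4, 1], [0, 0, 0, -9, 27.6, 4, 1], [0, 0, 0, -9, 27.6, 4, 1], [0, 0, 0, -9, 27.6, 4, 1], [0, 0, 0, -9, 27.6, 4, 1], [0, 0, 0, -9, 27.6, 4, 1], [0, 0, 0, -9, 27.6, 4, 1], [0, 0, 0, -9, 27.6, 4, 1], [0, 0, 0, 0, 0, 0, 1]])

```text
clock: 56.9
eef_pos: [318.1, 153.0, 252.1]
eef_rot: [3.142, -0.0, 1.19]
wrist_force: [0.1, -0.3, 0.2]
finger_gap: 0.4
finger_force: 0.0
```

```bash
python3 -c "
from h import *
im=manip.camera('side'); cv2.imwrite('pics/s12.png',im[:,:,::-1])
g=im.astype(float).mean(2)
for r in range(138,180): print(r,g[r,194:232:2].astype(int).tolist())
print('lid',[g[160:175,k].astype(int).tolist() for k in (184,247)])
"
```

```text
138 [138, 137, 138, 138, 139, 140, 140, 138, 137, 137, 138, 136, 138, 140, 140, 139, 139, 137, 139]
139 [142, 142, 141, 143, 143, 143, 141, 141, 141, 141, 141, 142, 140, 143, 143, 143, 142, 142, 142]
140 [141, 143, 141, 142, 141, 142, 142, 142, 142, 141, 142, 142, 142, 142, 142, 142, 141, 143, 141]
141 [142, 141, 143, 143, 143, 143, 143, 141, 141, 142, 142, 142, 142, 143, 141, 144, 142, 144, 143]
142 [142, 143, 141, 141, 141, 142, 141, 142, 143, 141, 142, 141, 143, 141, 140, 142, 141, 142, 142]
143 [142, 142, 143, 143, 141, 142, 142, 142, 142, 142, 143, 143, 144, 142, 142, 142, 140, 142, 141]
144 [142, 141, 143, 143, 142, 142, 142, 143, 139, 142, 141, 144, 140, 142, 142, 141, 142, 141, 142]
145 [142, 141, 143, 140, 141, 142, 142, 140, 141, 143, 144, 142, 141, 141, 143, 142, 142, 142, 142]
146 [141, 140, 142, 143, 143, 140, 139, 140, 141, 142, 142, 143, 143, 141, 141, 142, 144, 141, 139]
147 [143, 141, 143, 141, 143, 140, 142, 141, 141, 141, 140, 141, 141, 143, 142, 142, 140, 141, 142]
148 [143, 143, 143, 143, 142, 142, 141, 141, 141, 141, 143, 142, 140, 140, 142, 141, 142, 142, 141]

[... 2384 characters left out ...]
67, 68, 69, 95, 80, 71, 70, 72, 71, 70, 69]
174 [72, 69, 72, 70, 69, 80, 90, 69, 67, 67, 68, 93, 82, 69, 70, 71, 69, 71, 72]
175 [68, 71, 71, 72, 71, 82, 92, 72, 67, 69, 69, 89, 83, 69, 72, 70, 72, 69, 70]
176 [70, 72, 72, 72, 73, 80, 90, 72, 68, 69, 67, 85, 85, 69, 71, 74, 69, 70, 72]
177 [70, 72, 74, 75, 73, 79, 89, 72, 68, 67, 68, 86, 90, 74, 75, 78, 75, 77, 75]
178 [83, 103, 101, 99, 101, 99, 97, 81, 82, 81, 83, 93, 96, 112, 120, 119, 120, 116, 113]
179 [117, 161, 160, 153, 150, 150, 114, 110, 113, 110, 111, 110, 120, 169, 182, 181, 182, 179, 162]
lid [[37, 25, 22, 26, 26, 54, 98, 129, 140, 135, 107, 84, 89, 72, 70], [141, 141, 144, 142, 143, 141, 143, 143, 143, 135, 82, 65, 69, 70, 70]]
```

```bash
python3 -c "
from cell import manip
print(manip.sign_off())"
```

```text
the job is handed in; nothing more can be done
None
```

I handed the job in with no verdict returned: all three canisters are in the shut box with the clamp down on the lid (about 0.03 rad by camera estimate), both jars are in the drawer, which is pushed home, and the tape roll, carton and scanner were left alone.

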